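Load a carbon core into the sound-velocity station

TASK

The carbon core lying in the station's gutter has to be measured. Without gripping or lifting it, push it with a fingertip, slowly and gently, up the slope over the sprung catch to the rubber stop, so that the catch springs up behind it and it cannot roll back down. Once it sits there on its own, press the start button (the small flat one, not the mushroom-headed stop) on the control box all the way in and let it go; leave the stop button and the things on the bench alone.

Things in the scene. Friction and masses are not known exactly. Their poses are not given: they have to be found in the camera images.
- specimen: The carbon core to be measured: a solid dark grey cylinder, 50 mm in diameter, 60 mm long, 0.13 to 0.26 kg, lying across the gutter so that it rolls along it. Origin at its centre; its x axis is the cylinder axis, across the gutter; y and z turn as it rolls. It starts at rest on the level landing at the gutter's low end.
- station: The measuring station, fixed. Origin on the bench, below the line where the level landing meets the slope; x across the gutter, y uphill, z up. Landing floor 45 mm above the bench, from y = -126 mm (an 8 mm high lip) to 0. Landing and slope have side walls 12 mm high, 66 mm apart inside, 4 mm thick. Base plate 120 mm wide, y = -145 to 255 mm.
- gutter: The sloped part of the gutter, fixed, rising 8 degrees. Origin mid-floor at the foot of the slope, 45 mm above the bench; x across, y uphill along the floor, z square to the floor. A 26 mm wide slot runs along the middle of the floor. Beside the core's final place (y = 182 mm) a 28 mm thick round probe stands outside each wall, up to 40 mm above the floor.
- stop_face (a point): Middle of the rubber face of the end stop, at y = 210 mm of the gutter, 25 mm above its floor; the stop is 66 mm wide, rises 46 mm above the floor. The rubber is a sprung buffer that gives 5 mm at 2.5 N per mm, then is hard. A core just touching it has its centre 25 mm short of this point; let go, it rolls back about 5 mm and rests against the raised catch.
- catch (a joint): The sprung catch: a brass flap 20 mm wide in the floor slot, hinged at y = 115 mm of the gutter, free end uphill. 0 rad: fully up; 0.22: level with the floor; 0.26: its end. The core presses it down as it rolls over (1 to 2 N at the free end) and it springs up behind the core if nothing is over it.
- catch_tip (a point): Middle of the free end of the raised catch, at y = 160 mm of the gutter, 10 mm above its floor. (This point is fixed to the gutter and does not move with the catch.)
- console: The control box, fixed on the bench, white, 130 (x) by 140 (y) by 45 mm high, with a small tilted display along its +x edge (70 mm above the bench). Origin at the centre of its underside. On its top are the start button (x = -20, y = 34 mm) and the stop button (x = -20, y = -34 mm).
- start_top (a point): Centre of the top face of the start button, a small flat black push button 26 mm in diameter in a steel collar 42 mm in diameter, 67 mm above the bench when not pressed, 10 mm above its collar. It is pressed straight down.
- start (a joint): Travel of the start button: 0 out, 0.006 m fully in (about 5 N, sprung back).
- stop_button: The stop button on the control box: a wider mushroom head 44 mm in diameter, its top 78 mm above the bench. Not to be touched. Origin at the centre of its underside, on top of the box.
- core0: Another carbon core, 50 mm in diameter, 60 mm tall, standing upright on a white tile 8 mm thick beside the gutter. Leave alone. Origin: centre of its underside.
- core1: A third carbon core like core0, standing on the same tile. Leave alone. Origin: centre of its underside.
- gel: A small jar of coupling gel, 44 mm in diameter, 55 mm tall, standing beside the gutter. Leave alone. Origin: centre of its underside.
- brush: A hand brush, 150 mm long, lying beside the gutter. Leave alone. Origin: middle of its underside.
- calliper: A steel calliper, about 200 mm long, lying flat beside the landing. Leave alone. Origin on its beam, at bench height.
- crucible: A white ceramic crucible, 44 mm in diameter, 40 mm tall, near the control box. Leave alone. Origin: centre of its underside.
- standard: An aluminium calibration cylinder, 40 mm in diameter, 50 mm tall, standing near the control box. Leave alone. Origin: centre of its underside.
Not all that is in view belongs to the job. What is shaped like the console but pink is not meant.

How it is judged:
On the way, in this order (a step that is already met when the one before it is completed fails the run):
1. the core lies between the raised catch and the stop, let go of (y of specimen in the frame of gutter between 0.175 and 0.19 m and z of specimen in the frame of gutter between 0.02 and 0.03 m and x of specimen in the frame of gutter between -0.006 and 0.006 m and value of joint catch below 0.06 rad and linear speed of specimen below 0.02 m/s and contact force between each of the arm, the fingers and specimen below 0.2 N), for 0.2 s.
2. the start button is pressed in (value of joint start above 0.0045 m), for 0.05 s.
At the end, for the whole second after the job is handed in: The core lies across the gutter between the raised catch and the stop (centre 175 to 190 mm up the slope, within 5 mm of rolling height, catch within 0.06 rad of fully up), at rest, and the start button is out again (y of specimen in the frame of gutter between 0.175 and 0.19 m and z of specimen in the frame of gutter between 0.02 and 0.03 m and x of specimen in the frame of gutter between -0.006 and 0.006 m and value of joint catch below 0.06 rad and linear speed of specimen below 0.02 m/s and value of joint start below 0.001 m); the robot touches nothing.
It fails at once if the core was lifted more than 18 mm off the gutter's floor, or left the gutter ((y of specimen in the frame of gutter above 0 m and z of specimen in the frame of gutter above 0.043 m) or (y of specimen in the frame of gutter below 0.005 m and z of specimen in the frame of station above 0.088 m) or z of specimen in the frame of station below 0.06 m or y of specimen in the frame of station below -0.125 m).
It fails at once if the core was flicked or ran away (over 0.4 m/s), or was pinched or rammed (over 35 N from the fingers) (linear speed of specimen above 0.4 m/s or contact force between the fingers and specimen above 35 N).
It fails at once if start was pressed before the core was in place (value of joint start above 0.003 m and not (y of specimen in the frame of gutter between 0.175 and 0.19 m and z of specimen in the frame of gutter between 0.02 and 0.03 m and x of specimen in the frame of gutter between -0.006 and 0.006 m and value of joint catch below 0.06 rad)).
It fails at once if the stop button was pressed (over 2 N) (contact force between any of the arm, the fingers and stop_button above 2 N).
It fails at once if something else on the bench was moved more than 30 mm (distance of any of core0, core1, gel, brush, calliper, crucible, standard from where it was at the start of the episode above 0.03 m).
It also fails if it takes over 56 s, if anything falls off the work surface, if the arm or the gripper's body presses on something with over 40 N, if the wrist force passes 120 N, or if a joint passes its speed limit or range.

ROBOT

A 6-joint arm with a two-finger parallel gripper is mounted at the origin on the work surface. World frame = base frame: x ahead of the robot, y to its left, z up, the work surface at z = 0. Lengths are in m, angles in rad, forces in N, time in s.
With the tool pointing down it reaches from about 0.35 to 0.975 m from the base axis. Payload 4.9 kg.
Tool frame: the origin (TCP) lies midway between the tips of the shut fingers; the grasp point (between the pads) lies behind it (manip.tcp_to_grasp is the z of the grasp point in the tool frame, in m); z points along the fingers, y is the direction in which the jaws open and shut (so a half turn about z gives the same grasp; the last joint's range is limited). The gripper opens to 85 mm and grips with 20 to 120 N. Pads are 22 mm wide; open, the fingers measure 114 mm over their backs; the gripper's body (76 mm by 85 mm) begins 54 mm behind the grasp point. The pads swing forward as they close: fully open they stand 13 mm farther back than shut.
Start: joints at [-1.32, 0.053, 1.613, -0, 1.476, -0.119], TCP at [0.226, -0.583, 0.231] pointing down, gripper open.
Joint ranges: [-3.01, 3.01], [-1.01, 2.22], [0.06, 2.58], [-1.02, 4.17], [0.09, 2.62], [-3.14, 3.14]. Speed limits (rad/s): [2.57, 2.57, 3.14, 3.14, 3.14, 3.14].

INTERFACE

Orientations are given as a unit quaternion [w, x, y, z].
In Python, from plant import status, vision, order, regions_of, manip gives the robot as it stands. The module is installed in compiled form; this text tells all that it offers.
- The arm moves only by the shell command python3 -m crank 'ROWS'. ROWS is JSON, one flat list of numbers, 5 for each row, row after row: the shift along the tool's x, y, z in mm, then the turn about the tool's z in degrees, then the opening in per cent of the stroke, from 0 (shut) to 100 (fully open). In form: [tx, ty, tz, yaw, fingers, tx, ty, tz, yaw, fingers, ...]. A call has exactly 10 rows; each row is the pose to reach, as a shift and turn from the pose commanded when the call began, along the tool's axes at that moment; what a row does not reach only later rows make up. A row lasts 1/10 s, in which the tool goes at most 50 mm and 8.59 degrees, less where a joint would pass 70% of its speed; a pose out of reach is approached as far as the arm can. A call with a gripper value outside its range is refused whole. The fingers move at their own pace and stop on an object; the grip force is fixed at half the most. Time passes only in rows, so rows that repeat a pose let the fingers close, or fill a call up. It gives the time, the measured TCP pose, the force and the opening at its end, in the units of the state.
- status.state(): the state, without advancing time (a new reading comes with each control period).
- vision.grab_frame(name): name is "scene" or "top"; returns (picture, depth): 480x640x3 uint8, red, green, blue; 480x640 float32, m along the optical axis (not along the pixel's ray), 0 where there is no reading.
- vision.get_calibration(name): a dict with "camera_matrix" (3x3 intrinsics, pixels), "R" (3x3) and "t" (3): a world point X has camera coordinates R X + t. Camera axes: x right, y down, z forward; pixel columns grow to the right and rows downward; lengths in m; the calibration is good to about 2 mm. A picture is of the moment at which its call begins. get_calibration takes no time and is no camera call.
- order.job_done(): hands the job in, once; it reports no verdict.
Trained networks look in the newest picture that a camera, given by its name, has taken for a name from the list of things; names that differ only in an ending like _2 or _b are one class to them, and where a whole thing is asked for, a point or a joint stands for the part that bears it (a point fixed in the world has none). Each returns a list of dicts, best first, with "confidence" (0 to 1); they miss things now and then, are a little off and sometimes report something else, mostly with a low value. They report only what shows in the picture. A call takes as long as a camera call. They do not tell look-alikes from the thing itself.
- regions_of(camera, name): "region" (480x640 bool, what is visible of it) and "extent" ([centre column, centre row, width, height] in pixels, round what is visible of it).
The state is a dict: "time": time; "joint_pos": joint angles; "joint_vel": joint speeds; "joint_efforts": joint torques, N m; "tool_pos": TCP position; "tool_rot": TCP orientation; "contact_force": force on the tool from outside, world axes, zero at the start; "ft_torque": the same for the moment, N m; "gripper_width": opening from 0.0 (shut) to 1.0 (fully open).
Only numpy, scipy, OpenCV 4.12 (cv2) and the standard library are available. Lean on these libraries where they do the work, as an engineer would, in place of code of your own. Each camera call takes 0.05 s, during which the arm holds its last target. There are 200 camera calls.

## Working session

There is one attempt and no reset: what is moved stays moved. The work goes in short steps, Python scripts to look and compute and a shell command to move; the robot and the scene stay as the last step left them, time stands still between calls to the robot, and variables do not carry over. Pictures are saved under pics/ and viewed, on a budget of 10 in all, crops included, one or two more only if the job needs it, and the job is handed in when it is done.

```bash
mkdir -p pics; cat > h.py <<'E'
import numpy as np, cv2
from plant import status, vision, order, regions_of, manip
def grab(n):
    p,d=vision.grab_frame(n); c=vision.get_calibration(n)
    K,R,t=[np.array(c[k],float) for k in("camera_matrix","R","t")]
    v,u=np.mgrid[0:480,0:640]
    P=np.stack([(u-K[0,2])/K[0,0]*d,(v-K[1,2])/K[1,1]*d,d],-1)
    W=(P-t.ravel())@R
    W[d==0]=np.nan
    return p,d,W
def save(n,p): cv2.imwrite('pics/'+n,cv2.cvtColor(p,cv2.COLOR_RGB2BGR))
E
python3 - <<'E'
from h import *
s=status.state(); print(s['time'],s['tool_pos'],s['tool_rot'],s['contact_force'],manip.tcp_to_grasp)
for cam in('scene','top'):
    p,d,W=grab(cam); save(cam+'0.png',p)
    c=vision.get_calibration(cam);print(cam,-np.array(c['R']).T@np.array(c['t']).ravel())
    for n in('specimen','station','console','start_top','stop_button','catch','core0','gel','brush','calliper','crucible','standard'):
        for r in regions_of(cam,n)[:3]:
            m=r['region']; print(n,round(r['confidence'],2),np.round(r['extent']),np.round(np.nanmedian(W[m],0),3),np.round(np.nanpercentile(W[m],98,axis=0),3))
E
```

```text
0.0 [ 0.22570645 -0.58214969  0.23005548] [-1.02957907e-03  9.82955235e-01  1.83842163e-01 -7.29942640e-05] [-0.52090913 -0.63377706 -0.43172628] -0.0187
scene [1.10289772 0.06542405 0.73850161]
specimen 0.8 [191. 260.  28.  38.] [ 0.572 -0.139  0.089] [ 0.588 -0.119  0.097]
specimen 0.35 [260. 259. 203.  94.] [0.579 0.018 0.045] [0.618 0.182 0.115]
station 0.56 [260. 260. 203.  91.] [0.579 0.019 0.045] [0.618 0.182 0.116]
station 0.55 [192. 260.  29.  34.] [ 0.572 -0.139  0.089] [ 0.588 -0.12   0.097]
console 0.83 [378. 189.  68.  50.] [0.332 0.25  0.047] [0.376 0.323 0.078]
console 0.71 [423. 256.  74.  61.] [0.542 0.317 0.047] [0.59  0.389 0.078]
start_top 0.69 [440. 237.  11.  13.] [0.508 0.359 0.068] [0.517 0.37  0.07 ]
stop_button 0.78 [362. 171.  18.  17.] [0.298 0.218 0.075] [0.311 0.238 0.08 ]
stop_button 0.62 [408. 235.  20.  23.] [0.505 0.291 0.075] [0.517 0.311 0.08 ]
stop_button 0.18 [207. 238.  66.  11.] [ 0.453 -0.117  0.019] [ 0.469 -0.066  0.023]
catch 0.75 [302. 256.  23.  11.] [0.556 0.073 0.071] [0.566 0.094 0.079]
core0 0.93 [280. 320.  26.  37.] [0.693 0.03  0.0
[... 1045 characters left out ...]
 [0.311 0.241 0.08 ]
catch 0.69 [321. 231.  18.  11.] [0.556 0.075 0.068] [0.566 0.095 0.078]
core0 0.92 [382. 176.  25.  27.] [ 0.681 -0.059  0.066] [ 0.708 -0.037  0.072]
core0 0.56 [341. 177.  27.  27.] [0.674 0.031 0.066] [0.703 0.053 0.072]
core0 0.35 [206. 246.  74.  70.] [0.518 0.323 0.046] [0.581 0.393 0.076]
gel 0.66 [355. 277.  17.  24.] [ 0.457 -0.008  0.053] [0.477 0.011 0.059]
gel 0.65 [327. 229. 108.  79.] [0.559 0.086 0.066] [0.622 0.167 0.121]
brush 0.87 [415. 283.  64.  15.] [ 0.448 -0.12   0.018] [ 0.466 -0.068  0.024]
calliper 0.72 [448. 194.  83.  24.] [ 0.655 -0.199  0.005] [ 0.678 -0.122  0.014]
crucible 0.56 [205. 190.  17.  20.] [0.656 0.345 0.019] [0.67  0.361 0.042]
```

```bash
python3 - <<'E'
import cv2
a=cv2.imread('pics/scene0.png')[130:370,90:490];cv2.imwrite('pics/a.png',cv2.resize(a,None,fx=2,fy=2,interpolation=cv2.INTER_CUBIC))
a=cv2.imread('pics/top0.png')[130:390,150:510];cv2.imwrite('pics/b.png',cv2.resize(a,None,fx=2.2,fy=2.2,interpolation=cv2.INTER_CUBIC))
E
```

```text
(no output)
```

View pics/a.png

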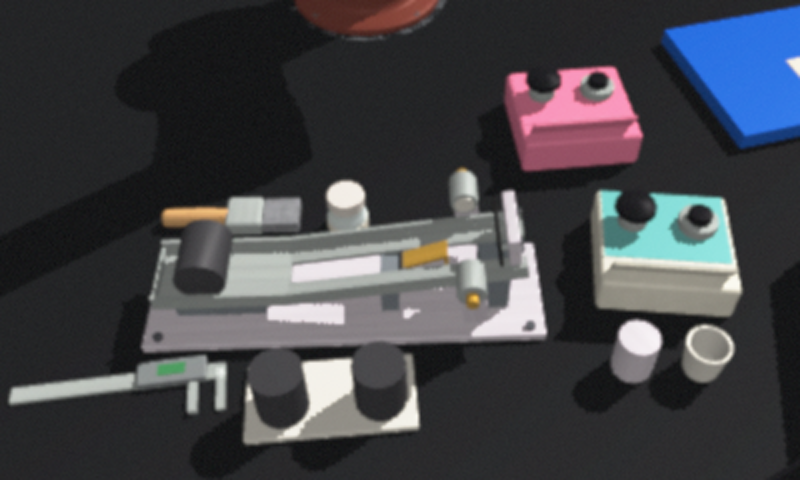

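View pics/b.png

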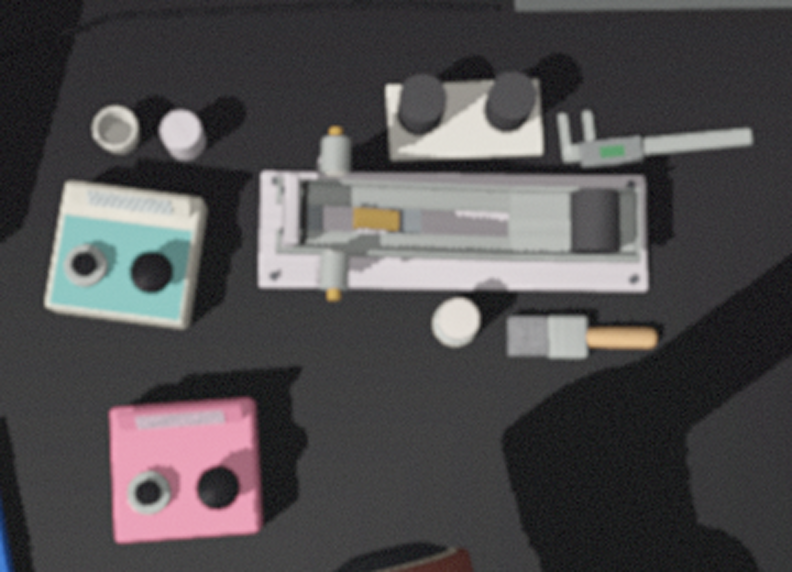

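The white console with the teal panel is the real one. The pink one is a decoy. The gutter runs uphill along roughly world +y: core at (572, 230) in view b, catch at (377, 218), stop face at about (300, 212). Next I'll fit the station pose.

```bash
cat >> h.py <<'E'
def rel(target,ang=None):
    """shift (mm) in tool axes to world target; ang = wanted world heading (deg) of tool x"""
    from scipy.spatial.transform import Rotation as Ro
    s=status.state(); q=s['tool_rot']; R=Ro.from_quat([q[1],q[2],q[3],q[0]]).as_matrix()
    h=np.degrees(np.arctan2(R[1,0],R[0,0]))
    print('t',s['time'],'pos',np.round(s['tool_pos'],4),'heading',round(h,2),'zaxis',np.round(R[:,2],3),'F',np.round(s['contact_force'],2))
    print('shift',np.round(R.T@(np.array(target)-s['tool_pos'])*1000,1),'yaw',None if ang is None else round((h-ang+180)%360-180,2))
E
python3 - <<'E'
from h import *
for cam in('top','scene'):
    p,d,W=grab(cam)
    box=(W[...,0]>.45)&(W[...,0]<.65)&(W[...,1]>-.26)&(W[...,1]<.24)
    c=p.astype(int).min(-1)
    m=box&(W[...,2]<.03)&(W[...,2]>.004)&(c>110)
    m=m.astype(np.uint8); n,l,st,_=cv2.connectedComponentsWithStats(m)
    m=l>0; 
    for i in range(1,n):
        if st[i,4]<60: m[l==i]=0
    pts=W[m][:,:2].astype(np.float32); print(cam,len(pts),np.median(W[m][:,2]),cv2.minAreaRect(pts))
    # stop: high things at far y; walls
    for nm in('specimen','catch','start_top','console'):
        for r in regions_of(cam,nm)[:2]:
            P=W[r['region']];P=P[np.isfinite(P[:,0])]
            if nm=='specimen':P=P[P[:,2]>.085]
            if nm=='start_top':P=P[P[:,2]>.06]
            if nm=='console': P=P[P[:,2]>.04]
            if len(P)<10: continue
            print(nm,np.round([P.mean(0),P.min(0),P.max(0)],4).tolist(),[np.round(z,4) for z in cv2.minAreaRect(P[:,:2].astype(np.float32))])
    m=box&(W[...,2]>.09)&(W[...,1]>.12); P=W[m]; print('stop',[np.round(z,4) for z in cv2.minAreaRect(P[:,:2].astype(np.float32))],np.round(P.min(0),3),np.round(P.max(0),3))
E
```

```text
top 4428 0.009386417391595582 ((0.549950361251831, -0.007556498050689697), (0.19985878467559814, 0.40466004610061646), 0.012720010243356228)
specimen [[0.5578, -0.1417, 0.0914], [0.5271, -0.1639, 0.0851], [0.5881, -0.1208, 0.1026]] [array([ 0.5579, -0.1416]), array([0.0611, 0.0427]), np.float64(1.9862)]
catch [[0.5568, 0.075, 0.0677], [0.5461, 0.0532, 0.0069], [0.5796, 0.095, 0.082]] [array([0.5563, 0.075 ]), array([0.0409, 0.0326]), np.float64(58.0305)]
start_top [[0.5051, 0.3605, 0.0648], [0.4936, 0.349, 0.06], [0.5158, 0.3713, 0.0702]] [array([0.5055, 0.361 ]), array([0.0229, 0.0213]), np.float64(45.8908)]
start_top [[0.2859, 0.2879, 0.0659], [0.2742, 0.276, 0.0601], [0.2971, 0.2999, 0.0746]] [array([0.2859, 0.2884]), array([0.023 , 0.0234]), np.float64(47.5159)]
console [[0.3081, 0.2552, 0.0504], [0.2397, 0.1822, 0.04], [0.3777, 0.3306, 0.0833]] [array([0.3086, 0.2561]), array([0.1295, 0.1398]), np.float64(5.2405)]
console [[0.5202, 0.3242, 0.0506], [0.4519, 0.2503, 0.04], [0.5915, 0.4003, 0.0832]] [array([0.522 , 0.3252]), array([0.1404, 0.1295]), np.float64(83.748)]
stop [array
[... 613 characters left out ...]
0.3476, 0.0602], [0.5172, 0.373, 0.0719]] [array([0.505 , 0.3604]), array([0.0255, 0.0243]), np.float64(81.6292)]
start_top [[0.2881, 0.2863, 0.067], [0.273, 0.2744, 0.0601], [0.2978, 0.2968, 0.0717]] [array([0.2859, 0.287 ]), array([0.0226, 0.0231]), np.float64(66.4184)]
console [[0.3198, 0.2515, 0.0526], [0.238, 0.1802, 0.04], [0.3771, 0.3291, 0.0812]] [array([0.308 , 0.2545]), array([0.1327, 0.1393]), np.float64(5.4748)]
console [[0.5309, 0.3209, 0.0519], [0.4524, 0.2493, 0.04], [0.5921, 0.3994, 0.0819]] [array([0.5212, 0.3246]), array([0.1402, 0.1312]), np.float64(83.7363)]
stop [array([0.5592, 0.1453]), array([0.1539, 0.0504]), np.float64(0.0421)] [0.482 0.12  0.09 ] [0.636 0.17  0.127]
```

```bash
python3 -c "
from h import *
rel([0.5577,-0.196,0.15],90.3)"
```

```text
t 1.8 pos [ 0.2259 -0.5827  0.2313] heading 21.19 zaxis [ 0. -0. -1.] F [1.25 0.19 0.66]
shift [ 449.1 -240.6   81.3] yaw -69.11
```

```bash
python3 -m crank '[40,-22,0,-7,0, 80,-43,0,-14,0, 120,-64,0,-21,0, 160,-86,5,-28,0, 200,-107,10,-35,0, 240,-129,15,-42,0, 280,-150,20,-49,0, 320,-172,30,-56,0, 360,-193,40,-63,0, 400,-214,50,-69.1,0]'; python3 -m crank '[0,0,0,0,0, 0,0,0,0,0, 0,0,0,0,0, 0,0,0,0,0,0,0,0,0,0, 0,0,0,0,0,0,0,0,0,0, 0,0,0,0,0,0,0,0,0,0, 0,0,0,0,0]'; python3 -c "
from h import *
rel([0.5577,-0.196,0.062],90.3)"
```

```text
time: 2.8
tool_pos: [0.5226, -0.2371, 0.1813]
tool_rot: [0.0, 0.704, 0.711, 0.0]
contact_force: [1.1, -0.1, -1.4]
gripper_width: 0.003
time: 3.8
tool_pos: [0.5215, -0.2386, 0.1813]
tool_rot: [-0.0, 0.705, 0.709, -0.0]
contact_force: [-0.3, -0.5, 0.3]
gripper_width: 0.002
t 3.8 pos [ 0.5215 -0.2386  0.1813] heading 90.28 zaxis [-0.  0. -1.] F [-0.27 -0.46  0.25]
shift [ 42.4  36.4 119.3] yaw -0.02
```

```bash
python3 -m crank '[15,12,0,0,0, 30,25,0,0,0, 42,36,0,0,0, 42,36,20,0,0, 42,36,40,0,0, 42,36,60,0,0, 42,36,80,0,0, 42,36,100,0,0, 42,36,110,0,0, 42,36,119,0,0]'; python3 - <<'E'
from h import *
rel([.5577,-.196,.062],90.3)
p,d,W=grab('scene'); a=p[190:350,90:350]; save('c.png',cv2.resize(a,None,fx=3,fy=3,interpolation=cv2.INTER_CUBIC))
E
```

```text
time: 4.8
tool_pos: [0.5573, -0.1962, 0.0616]
tool_rot: [-0.0, 0.705, 0.709, -0.0]
contact_force: [0.1, -0.6, 0.5]
gripper_width: -0.001
t 4.8 pos [ 0.5573 -0.1962  0.0616] heading 90.3 zaxis [-0.  0. -1.] F [ 0.14 -0.57  0.49]
shift [ 0.2  0.4 -0.4] yaw 0.0
```

View pics/c.png

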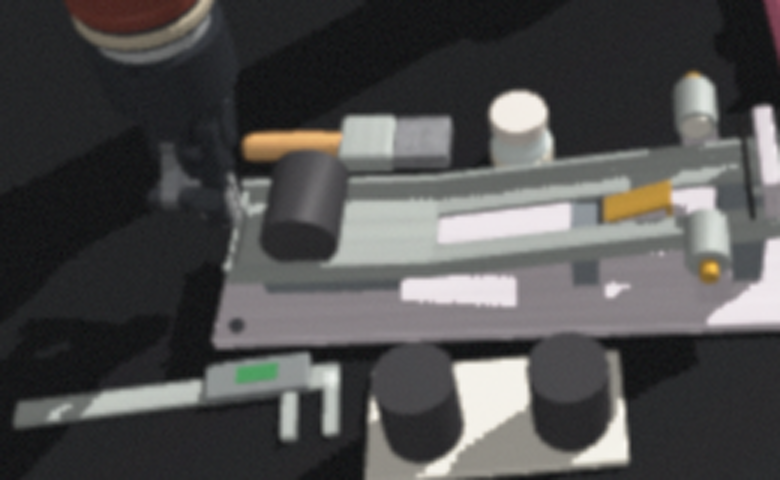

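```bash
python3 -m crank '[5,0,0,0,0, 9,0,0,0,0, 12,0,0,0,0, 15,0,0,0,0, 18,0,0,0,0, 21,0,0,0,0, 25,0,0,0,0, 30,0,0,0,0, 35,0,0,0,0, 40,0,0,0,0]'; python3 -m crank '[5,0,0,0,0, 10,0,0,0,0, 15,0,0,0,0, 20,0,0,0,0, 25,0,0,0,0, 30,0,0,0,0, 35,0,0,0,0, 40,0,0,0,0, 45,0,0,0,0, 50,0,0,0,0]'; python3 - <<'E'
from h import *
p,d,W=grab('top')
rel([.5577,.081,.086],90.3)
for r in regions_of('top','specimen')[:2]:
    P=W[r['region']];P=P[P[:,2]>.085]; print(r['confidence'],len(P),P.mean(0),P.min(0),P.max(0))
E
```

```text
time: 5.85
tool_pos: [0.557, -0.1559, 0.0622]
tool_rot: [-0.0, 0.705, 0.709, 0.0]
contact_force: [-0.6, 0.0, -0.2]
gripper_width: 0.004
time: 6.85
tool_pos: [0.5568, -0.106, 0.0623]
tool_rot: [0.0, 0.705, 0.709, 0.0]
contact_force: [-0.6, -0.9, -0.3]
gripper_width: -0.001
t 6.9 pos [ 0.5568 -0.1054  0.0622] heading 90.31 zaxis [-0.     0.001 -1.   ] F [0.59 0.09 0.25]
shift [186.4   2.  -23.7] yaw 0.01
0.75 126 [ 0.5598401  -0.05264243  0.12109878] [ 0.49373254 -0.06612283  0.08518293] [ 0.5868325  -0.02498087  0.35061719]
```

```bash
python3 -m crank '[4,0,-0.5,0,0, 8,0,-1,0,0, 12,0,-1.5,0,0, 16,0,-2,0,0, 20,0,-2.5,0,0, 24,0,-3,0,0, 28,0,-3.5,0,0, 32,0,-4,0,0, 36,0,-4.5,0,0, 40,0,-5,0,0]'; python3 -m crank '[4,0,-0.5,0,0, 8,0,-1,0,0, 12,0,-1.5,0,0, 16,0,-2,0,0, 20,0,-2.5,0,0, 24,0,-3,0,0, 28,0,-3.5,0,0, 32,0,-4,0,0, 36,0,-4.5,0,0, 40,0,-5,0,0]'; python3 - <<'E'
from h import *
p,d,W=grab('top')
rel([.5577,.081,.086],90.3)
for r in regions_of('top','specimen')[:2]:
    P=W[r['region']];P=P[P[:,2]>.085]; print(r['confidence'],len(P),np.median(P,0),P.min(0),P.max(0))
p,d,W=grab('scene'); a=p[190:350,90:350]; save('d.png',cv2.resize(a,None,fx=3,fy=3,interpolation=cv2.INTER_CUBIC))
E
```

```text
time: 7.95
tool_pos: [0.5566, -0.0661, 0.0673]
tool_rot: [-0.0, 0.705, 0.709, -0.0]
contact_force: [0.4, -1.1, -0.3]
gripper_width: -0.001
time: 8.95
tool_pos: [0.5564, -0.0261, 0.0724]
tool_rot: [0.0, 0.705, 0.709, 0.0]
contact_force: [-0.2, -0.2, 1.7]
gripper_width: 0.003
t 9.0 pos [ 0.5564 -0.0256  0.0724] heading 90.31 zaxis [ 0.     0.001 -1.   ] F [ 0.19  0.45 -0.03]
shift [106.6   1.8 -13.5] yaw 0.01
0.73 117 [0.55150488 0.00564118 0.09659604] [ 0.53620329 -0.01254942  0.08507559] [0.58487831 0.03474394 0.10808206]
  return _methods._mean(a, axis=axis, dtype=dtype,
  ret = um.true_divide(
Traceback (most recent call last):
ValueError: zero-size array to reduction operation minimum which has no identity
```

```bash
python3 -m crank '[4,0,-0.5,0,0, 8,0,-1,0,0, 12,0,-1.5,0,0, 16,0,-2,0,0, 20,0,-2.5,0,0, 24,0,-3,0,0, 28,0,-3.5,0,0, 32,0,-4,0,0, 36,0,-4.5,0,0, 40,0,-5,0,0]'; python3 -m crank '[4,0,-0.5,0,0, 8,0,-1,0,0, 12,0,-1.5,0,0, 16,0,-2,0,0, 20,0,-2.5,0,0, 24,0,-3,0,0, 28,0,-3.5,0,0, 32,0,-4,0,0, 36,0,-4.5,0,0, 40,0,-5,0,0]'; python3 - <<'E'
from h import *
rel([.5577,.081,.086],90.3)
p,d,W=grab('scene'); a=p[190:350,150:410]; save('d.png',cv2.resize(a,None,fx=3,fy=3,interpolation=cv2.INTER_CUBIC))
E
```

```text
time: 10.05
tool_pos: [0.5564, 0.0136, 0.0775]
tool_rot: [0.0, 0.705, 0.709, -0.0]
contact_force: [0.5, -2.5, 2.4]
gripper_width: -0.0
time: 11.05
tool_pos: [0.556, 0.054, 0.0823]
tool_rot: [-0.0, 0.705, 0.709, 0.0]
contact_force: [-0.2, -1.3, -0.6]
gripper_width: 0.003
t 11.05 pos [0.556  0.054  0.0823] heading 90.29 zaxis [-0.  0. -1.] F [-0.21 -1.31 -0.62]
shift [27.   1.9 -3.7] yaw -0.01
```

View pics/d.png

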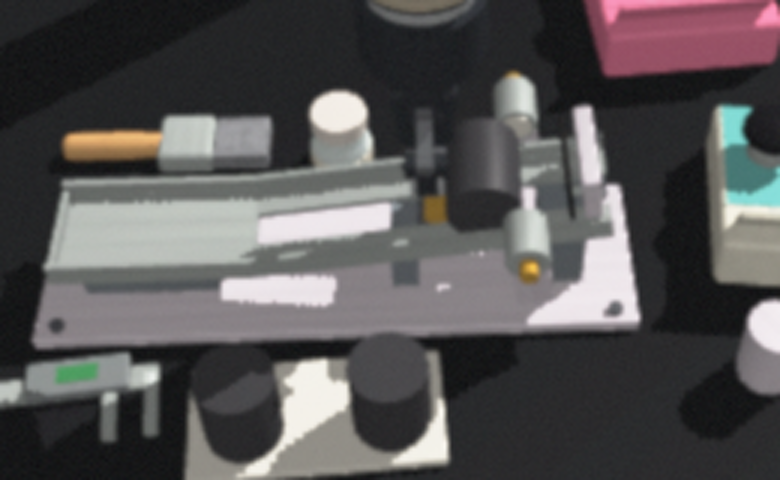

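The core is on the catch and sits square, with the fingertip behind it. I'll do the last 27 mm slowly.

```bash
python3 -m crank '[3,0,-0.5,0,0, 6,0,-0.9,0,0, 9,0,-1.3,0,0, 12,0,-1.7,0,0, 15,0,-2.1,0,0, 17,0,-2.4,0,0, 19,0,-2.7,0,0, 21,0,-3,0,0, 23,0,-3.3,0,0, 25,0,-3.6,0,0]'; python3 - <<'E'
from h import *
rel([.5577,.081,.086],90.3)
p,d,W=grab('top')
for r in regions_of('top','specimen')[:2]:
    P=W[r['region']];P=P[P[:,2]>.1]; print(r['confidence'],np.round(r['extent']),len(P),len(P) and (P.max(0),P.min(0)))
a=p[190:270,280:400]; save('e.png',cv2.resize(a,None,fx=5,fy=5,interpolation=cv2.INTER_CUBIC))
E
```

```text
time: 12.1
tool_pos: [0.556, 0.0786, 0.086]
tool_rot: [0.0, 0.705, 0.709, -0.0]
contact_force: [-0.7, -0.1, 0.4]
gripper_width: 0.004
t 12.1 pos [0.556  0.0786 0.086 ] heading 90.29 zaxis [ 0. -0. -1.] F [-0.68 -0.08  0.42]
shift [2.4 1.7 0. ] yaw -0.01
0.78 [306. 232.  15.  21.] 218 (array([0.56785029, 0.1247227 , 0.12441139]), array([0.52526134, 0.09233883, 0.10035137]))
0.65 [189. 250.  17.  14.] 0 0
```

View pics/e.png

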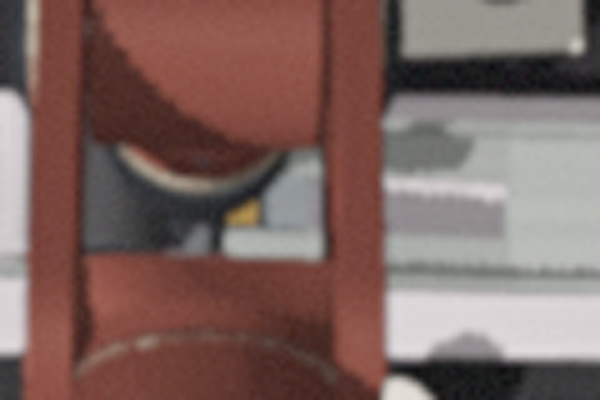

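```bash
python3 -m crank '[1,0,-0.2,0,0, 2,0,-0.3,0,0, 3,0,-0.4,0,0, 4,0,-0.5,0,0, 4,0,-0.5,0,0, 4,0,-0.5,0,0, 4,0,-0.5,0,0, 4,0,-0.5,0,0, 4,0,-0.5,0,0, 4,0,-0.5,0,0]'; python3 - <<'E'
from h import *
rel([.5577,.081,.086],90.3)
p,d,W=grab('scene'); a=p[200:300,250:380]; save('f.png',cv2.resize(a,None,fx=6,fy=6,interpolation=cv2.INTER_CUBIC))
for i in range(3): vision.grab_frame('scene'); print(np.round(status.state()['contact_force'],2))
E
```

```text
time: 13.2
tool_pos: [0.5559, 0.0823, 0.0864]
tool_rot: [0.0, 0.705, 0.709, -0.0]
contact_force: [0.4, -4.8, 1.0]
gripper_width: -0.002
t 13.2 pos [0.5559 0.0823 0.0864] heading 90.29 zaxis [ 0. -0. -1.] F [ 0.42 -4.85  0.97]
shift [-1.3  1.8  0.4] yaw -0.01
[ 0.48 -5.06  0.12]
[-0.28 -4.22  1.35]
[ 0.52 -4.7   0.1 ]
```

View pics/f.png

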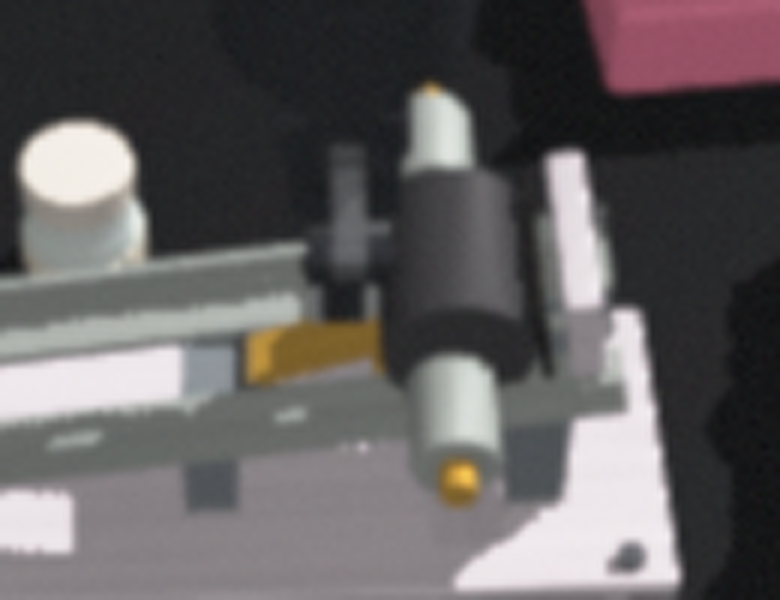

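Contact with the stop shows 4.8 N, which is about 2 mm of buffer compression, and the brass catch looks up behind the core. I'll back off slowly.

```bash
python3 -m crank '[-1,0,0,0,0, -2,0,0,0,0, -3,0,0,0,0, -4,0,0,0,0, -5,0,0,0,0, -6.5,0,0,0,0, -8,0,0,0,0, -11,0,0,0,0, -15,0,0,0,0, -20,0,0,0,0]'; python3 -m crank '[-3,0,-8,0,0, -3,0,-25,0,0, -3,0,-50,0,0, -3,0,-80,0,0, -3,0,-110,0,0, -10,-10,-110,0,0, -20,-30,-110,0,0, -40,-60,-110,0,0, -40,-60,-110,0,0, -40,-60,-110,0,0]'; python3 - <<'E'
from h import *
rel([.5065,.360,.10],90.3)
p,d,W=grab('scene'); a=p[200:300,250:380]; save('g.png',cv2.resize(a,None,fx=6,fy=6,interpolation=cv2.INTER_CUBIC))
for cam in('scene','top'):
  if cam=='top': p,d,W=grab(cam)
  for n in ('specimen','catch'):
   for r in regions_of(cam,n)[:2]:
    P=W[r['region']];P=P[P[:,2]>.06]; print(cam,n,r['confidence'],np.round(r['extent']),len(P),len(P) and (np.round([np.median(P,0),P.max(0),P.min(0)],4)).tolist())
E
```

```text
time: 14.4
tool_pos: [0.556, 0.0622, 0.0864]
tool_rot: [-0.0, 0.705, 0.709, -0.0]
contact_force: [0.0, -0.5, -0.5]
gripper_width: -0.003
time: 15.4
tool_pos: [0.4956, 0.0219, 0.1961]
tool_rot: [-0.0, 0.706, 0.708, 0.0]
contact_force: [-0.3, 0.3, -0.0]
gripper_width: 0.001
t 15.4 pos [0.4956 0.0219 0.1961] heading 90.22 zaxis [ 0.  0. -1.] F [-0.29  0.34 -0.02]
shift [338.1  12.2  96.1] yaw -0.08
scene specimen 0.89 [322. 248.  25.  36.] 744 [[0.5642, 0.1091, 0.1158], [0.5862, 0.1343, 0.1232], [0.5247, 0.0867, 0.0826]]
scene specimen 0.48 [229. 327.  34.  40.] 596 [[0.6885, -0.0618, 0.0689], [0.7106, -0.0375, 0.0722], [0.6605, -0.0872, 0.06]]
scene catch 0.43 [300. 256.  15.  12.] 149 [[0.5562, 0.0688, 0.0692], [0.5664, 0.0867, 0.0762], [0.5442, 0.0528, 0.0605]]
scene catch 0.2 [423. 257.  76.  60.] 607 [[0.5116, 0.3021, 0.0704], [0.5837, 0.378, 0.0825], [0.4777, 0.2586, 0.0601]]
top specimen 0.9 [303. 229.  23.  31.] 678 [[0.5517, 0.1124, 0.1142], [0.5847, 0.1406, 0.4771], [0.4851, 0.088, 0.0628]]
top specimen 0.3 [357. 276.  19.  20.] 13 [[0.4369, 0.0139, 0.286], [0.4674, 0.0341, 0.5304], [0.3956, -0.0199, 0.0607]]
top catch 0.51 [357. 275.  20.  20.] 2 [[0.4574, -0.0124, 0.0613], [0.4674, -0.0048, 0.0619], [0.4473, -0.0199, 0.0607]]
top catch 0.32 [221. 252.  23.  14.] 315 [[0.4975, 0.2929, 0.0743], [0.518, 0.3141, 0.0833], [0.4768, 0.2724, 0.0625]]
```

View pics/g.png

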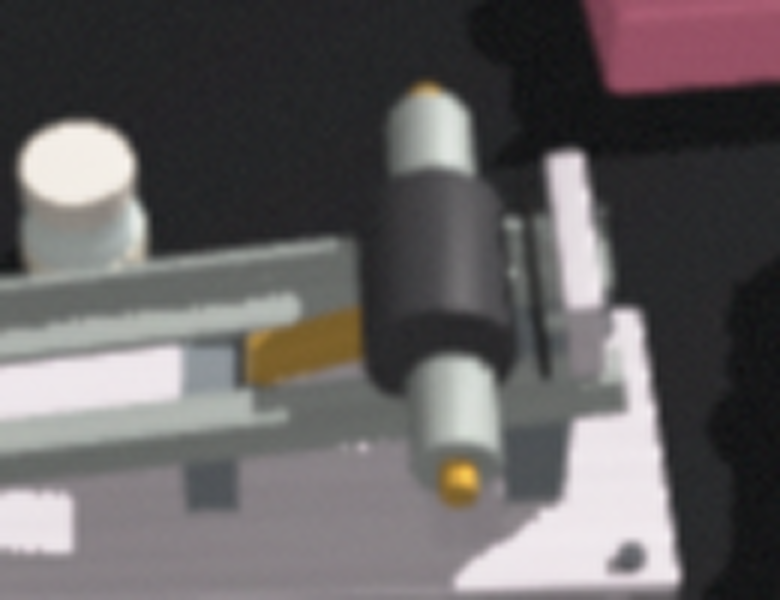

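The core is held at about gutter y = 179 mm with the catch raised. Next is the start button at (0.5054, 0.361).

```bash
python3 -m crank '[20,1,0,0,0, 55,2,0,0,0, 95,3,0,0,0, 135,4,0,0,0, 175,6,0,0,0, 215,7,0,0,0, 255,8,0,0,0, 295,10,0,0,0, 325,11,10,0,0, 339,11,30,0,0]'; python3 -m crank '[0,0,15,0,0, 0,0,30,0,0, 0,0,45,0,0, 0,0,60,0,0, 0,0,70,0,0, 0,0,75,0,0, 0,0,75,0,0, 0,0,75,0,0, 0,0,75,0,0, 0,0,75,0,0]';  python3 - <<'E'
from h import *
rel([.5054,.361,.061],90.2)
p,d,W=grab('scene'); a=p[190:310,360:490]; save('i.png',cv2.resize(a,None,fx=5,fy=5,interpolation=cv2.INTER_CUBIC))
E
```

```text
time: 16.7
tool_pos: [0.5065, 0.3651, 0.168]
tool_rot: [0.0, 0.704, 0.71, 0.002]
contact_force: [0.0, -0.7, 0.3]
gripper_width: -0.0
time: 17.7
tool_pos: [0.506, 0.3616, 0.0923]
tool_rot: [0.0, 0.705, 0.709, 0.001]
contact_force: [-0.7, -0.1, 0.1]
gripper_width: 0.001
t 17.7 pos [0.506  0.3616 0.0923] heading 90.29 zaxis [ 0.001  0.001 -1.   ] F [-0.69 -0.15  0.13]
shift [-0.6 -0.6 31.3] yaw 0.09
```

View pics/i.png

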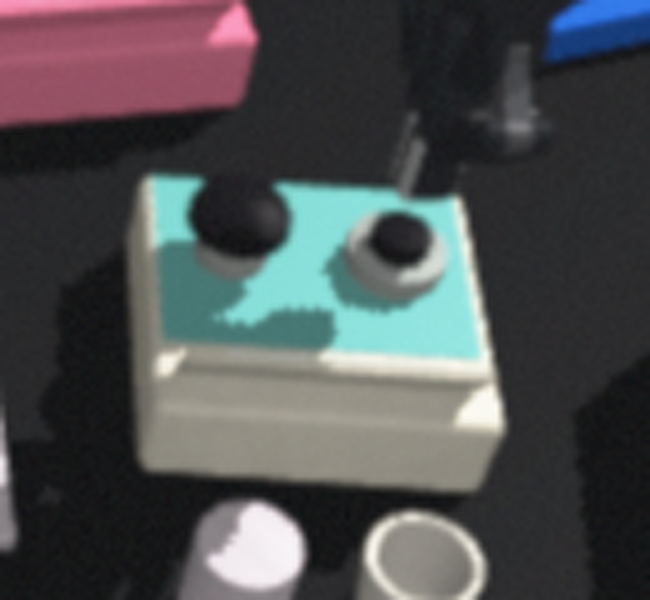

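The fingertip lines up: the 30 px apparent offset matches the parallax of a tip 25 mm above the button. Pressing now.

```bash
python3 -m crank '[0,-0.5,10,0,0, 0,-0.5,18,0,0, 0,-0.5,22,0,0, 0,-0.5,25,0,0, 0,-0.5,27,0,0, 0,-0.5,29,0,0, 0,-0.5,31,0,0, 0,-0.5,32,0,0, 0,-0.5,32,0,0, 0,-0.5,32,0,0]'
```

```text
time: 18.75
tool_pos: [0.505, 0.3614, 0.061]
tool_rot: [-0.0, 0.705, 0.709, -0.0]
contact_force: [-6.1, -3.3, 9.3]
gripper_width: -0.003
```

```bash
python3 -m crank '[0,0,0.5,0,0, 0,0,1,0,0, 0,0,1,0,0, 0,0,1,0,0, 0,0,1,0,0, 0,0,1,0,0, 0,0,1,0,0, 0,0,1,0,0, 0,0,1,0,0, 0,0,1,0,0]';python3 - <<'E'
from h import *
p,d,W=grab('scene'); a=p[190:310,360:490]; save('j.png',cv2.resize(a,None,fx=5,fy=5,interpolation=cv2.INTER_CUBIC))
print(status.state()['contact_force'])
E
```

```text
time: 19.75
tool_pos: [0.5051, 0.3614, 0.0609]
tool_rot: [0.0, 0.705, 0.709, -0.0]
contact_force: [-7.3, -4.4, 13.8]
gripper_width: -0.002
[-7.58303762 -4.53616566 13.16305847]
```

View pics/j.png

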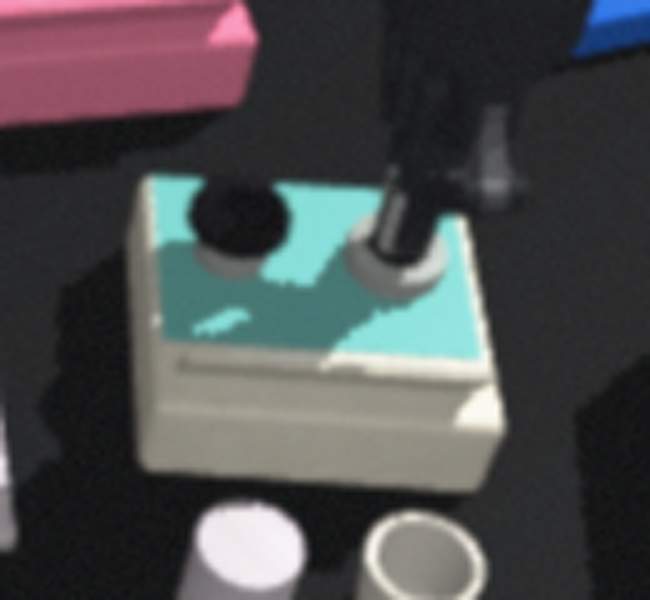

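The button is at its hard end: z held at 0.061 m while the force rose from 9 N to 13 N. I'll lift off, clear the box and check everything.

```bash
python3 -m crank '[0,0,-1,0,0, 0,0,-3,0,0, 0,0,-6,0,0, 0,0,-10,0,0, 0,0,-20,0,0, 0,0,-40,0,0, 0,0,-70,0,0, 0,0,-100,0,0, 0,0,-120,0,0, 0,0,-120,0,0]'; python3 -m crank '[10,-10,0,0,0, 20,-30,0,0,0, 20,-60,0,0,0, 20,-80,0,0,0, 20,-80,0,0,0, 20,-80,0,0,0, 20,-80,0,0,0, 20,-80,0,0,0, 20,-80,0,0,0, 20,-80,0,0,0]'; python3 - <<'E'
from h import *
p,d,W=grab('scene'); a=p[180:330,180:480]; save('k.png',cv2.resize(a,None,fx=2.6,fy=2.6,interpolation=cv2.INTER_CUBIC))
s=status.state();print(s['time'],s['tool_pos'],s['contact_force'])
for n in ('specimen','catch','start_top'):
   for r in regions_of('scene',n)[:2]:
    P=W[r['region']];P=P[P[:,2]>.06]; print(n,r['confidence'],np.round(r['extent']),len(P),len(P) and (np.round([np.median(P,0),P.max(0),P.min(0)],4)).tolist())
E
```

```text
time: 20.8
tool_pos: [0.5074, 0.3626, 0.1833]
tool_rot: [0.001, 0.705, 0.709, 0.004]
contact_force: [0.6, -0.1, 0.4]
gripper_width: 0.005
time: 21.8
tool_pos: [0.4253, 0.3808, 0.1784]
tool_rot: [-0.0, 0.706, 0.709, 0.0]
contact_force: [0.1, 0.6, 0.9]
gripper_width: -0.003
21.85 [0.42526302 0.38082848 0.17841211] [ 0.28377565  0.35286579 -0.34926783]
specimen 0.87 [323. 249.  29.  35.] 821 [[0.5671, 0.1096, 0.1151], [0.5976, 0.138, 0.1233], [0.5186, 0.0868, 0.0795]]
catch 0.7 [301. 256.  15.  14.] 154 [[0.5558, 0.0708, 0.0693], [0.5668, 0.0868, 0.076], [0.5355, 0.0548, 0.0614]]
start_top 0.65 [231. 325.  31.  42.] 595 [[0.6883, -0.0615, 0.0688], [0.711, -0.0377, 0.0725], [0.6605, -0.0864, 0.0601]]
start_top 0.54 [438. 241.  12.  18.] 113 [[0.5073, 0.3593, 0.0673], [0.5177, 0.373, 0.0709], [0.4911, 0.3478, 0.0606]]
```

View pics/k.png

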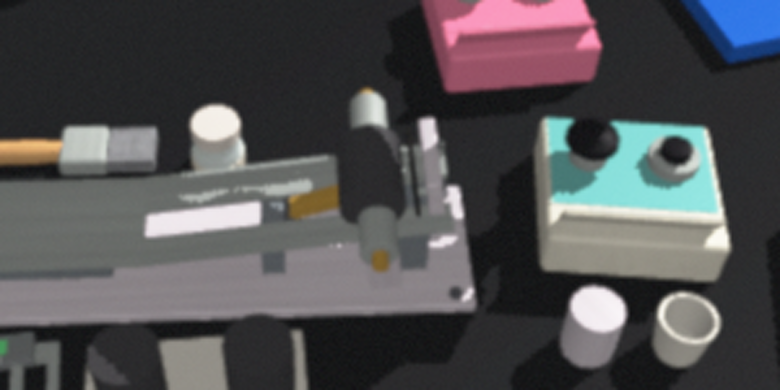

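The core sits between the catch and the stop (370, 175), the catch is up (315, 203), and the start button is out (677, 150). The other things are in place and the arm is clear.

```bash
python3 -c "
from plant import order
print(order.job_done())"
```

```text
the job is handed in; nothing more can be done
None
```

I pushed the core up the gutter with the shut fingertips at about 40 mm/s, over the catch and against the rubber stop. At the stop the force was about 5 N, roughly 2 mm of buffer travel. I then backed off slowly, pressed the start button on the white console until it would go no further, let it go, and handed the job in at about 22 s.

**Core:** The last picture shows it still resting between the stop and the catch, at about 179 mm up the slope. It was in the same place about 6 s earlier, before the button was pressed.

**Catch:** It is up. The highest point I measured on it was 76 mm above the bench, against about 77 mm expected when fully raised.

**Start button:** It is out again, with its top at about 67 mm. While pressed it stopped at 61 mm, and the force rose from 9 N to 13 N without further travel. There was also about 7 N of sideways force on the tool during the press; I put that down to friction, and it went away when I lifted off.

**Rest of the bench:** The stop button was not touched, nothing else in the last picture looked moved, and the arm is clear with no contact force.

**Detector errors:** A few low-confidence results were wrong. For example, its best match for the start button in the last picture was one of the standing cores. I checked those against the pictures. No other check failed or disagreed.

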